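Put a thread spool up behind the catch of its gutter

TASK

The orange thread is finished with for today: with a fingertip, nudge its spool up the sloping gutter it lies in until the finger has it against the back stop, then draw the finger back and take the hand away, leaving the spool behind the gutter's yellow spring catch, which stands up again so that it cannot roll back down. Roll the spool along the gutter without lifting or flicking it, and leave the other two spools at the low end and everything else on the table where it is.

Things in the scene. Friction and masses are not known exactly. Their poses are not given: they have to be found in the camera images.
- gutters: Fixed thread rack: three open gutters side by side, all sloping 10 degrees. Place and heading vary. Origin on the floor of the middle gutter at the inner face of the front lip (low end), 17 mm above the table. +x runs uphill in the floor, y level across, z square to the floor. Gutter centre lines at y = -76, 0, +76 mm; 70 mm clear between 6 mm walls that stand 24 mm above the floor (outer ones 28).
- front_lip (a point): Top of the front lip, middle gutter (x = -2, y = 0, z = 10 mm in the gutters' frame): a plywood strip 4 mm thick and 10 mm high across the low end of all three gutters.
- catch_hinge (a point): Hinge of the middle gutter's catch (x = 115, y = 0, z = 0 mm in the gutters' frame; the same in the other gutters). Each catch is a yellow flap 15 mm long, 66 mm wide, standing up 55 degrees and leaning uphill: tip 9 mm past the hinge, 12 mm above the floor. A spool rolled uphill folds it flush with the floor (under 3 N); it springs up once the spool's centre is past x = 148 mm.
- back_stop (a point): Foot of the plywood back stop, middle gutter (x = 183, y = 0, z = 0 mm in the gutters' frame), 36 mm high above the floor, across all gutters. A spool touches it with its centre at x = 155 mm; let go there, it rolls back some 8 mm and rests against the risen catch, centre at about x = 147 mm.
- spool_orange: The spool to move: orange thread (50 mm diameter, 54 mm long) between two white flanges (56 mm diameter, 5 mm thick), about 120 g (varies), free to roll. Origin at its centre; its y axis is the axle, across the gutter; x and z turn with it. Starts in any one of the gutters against the lip: centre x = 22 mm, z = 28 mm. A finger 14 mm above the floor clears lip and risen catch; pushing above the axle may jam it.
- spool_blue: Wound thread spool, an identical one to the orange spool but with dark blue thread. It lies at the low end of one of the three gutters and stays there. Origin at its centre.
- spool_cream: Wound thread spool, an identical one to the orange spool but with cream thread. It lies at the low end of one of the three gutters and stays there. Origin at its centre.
- catch_a (a joint): Spring catch of the gutter at y = +76 mm: 0 standing up (its rest), 0.96 rad folded flat. Sprung upwards.
- catch_b (a joint): Spring catch of the middle gutter, same values.
- catch_c (a joint): Spring catch of the gutter at y = -76 mm, same values.
- shears: Loose tailor's shears with purple-grey handles, lying flat, about 230 mm long and 90 mm wide, up to 13 mm high. Origin at the pivot on the underside, blades along +x. Leave alone.
- pin_dish: Loose clear dish of pins, 76 mm in diameter, 22 mm high. Origin under its centre. Leave alone.
- weight_a: Loose steel pattern weight with a small knob, 64 mm in diameter, 39 mm high. Origin under its centre. Leave alone.
- weight_b: Second loose steel pattern weight of the same kind. Leave alone.
- tape_case: Loose round green tape-measure case lying flat, 64 mm in diameter, 18 mm high. Origin under its centre. Leave alone.
- clapper: Loose wooden tailor's clapper (pressing block), 240 mm along x, 56 mm wide, 38 mm high. Origin under its centre. Leave alone.
Mind the look-alikes: they are no part of the job. There is more than one size of the spool_orange; the one meant has the size given above.

How it is judged:
By the outcome, as a careful person would: the job done as asked, in the order asked, and still so for the second after the job is handed in, with the robot touching nothing.
It also fails if it takes over 38 s, if anything falls off the work surface, if the arm or the gripper's body presses on something with over 40 N, if the wrist force passes 120 N, or if a joint passes its speed limit or range.

ROBOT

A 7-joint arm with a two-finger parallel gripper is mounted at the origin on the work surface. World frame = base frame: x ahead of the robot, y to its left, z up, the work surface at z = 0. Lengths are in m, angles in rad, forces in N, time in s.
With the tool pointing down it reaches from about 0.4 to 0.85 m from the base axis. Payload 4.5 kg.
Tool frame: the origin (TCP) lies on the centre line of the jaws, within the pads' length; the fingertips stand ahead of it and the grasp point (between the pads) lies 3 mm ahead of it (r.finger_overhang is the z of the fingertips in the tool frame, in m); z points along the fingers, y is the direction in which the jaws open and shut (so a half turn about z gives the same grasp; the last joint's range is limited). The gripper opens to 88 mm and grips with 3 to 60 N. Pads are 18 mm wide; open, the fingers measure 123 mm over their backs; the gripper's body (75 mm by 187 mm) begins 45 mm behind the grasp point.
Start: joints at [1.346, 0.689, -0.195, 1.565, 0.157, 0.902, -0.215], TCP at [0.16, -0.604, 0.261] pointing down, gripper open.
Joint ranges: [-3.01, 3.01], [-0.46, 2.08], [-1.47, 1.51], [0.13, 2.56], [-1, 4.14], [0.04, 2.09], [-2.66, 2.66]. Speed limits (rad/s): [2.57, 2.57, 3.14, 3.14, 3.14, 3.14, 3.14].

INTERFACE

Orientations are given as a unit quaternion [x, y, z, w].
In Python, from plant import get_state, snapshot, camera_model, workorder, boxes_of, mark_of, r gives the robot as it stands.
- The arm moves only by the tool jog_arm, never from a script. Its argument "rows" is a list of rows, each a list of 2 entries, a list of its own where there are three numbers: the shift along the tool's x, y, z normalised to -1 to 1, where 1 is 75 cm, then the turn about the tool's z normalised to -1 to 1, where 1 is 2 rad. A call has 1 to 20 rows; each row is the pose to reach, as a shift and turn from the pose commanded when the call began, along the tool's axes at that moment; what a row does not reach only later rows make up. A row lasts 1/12 s, in which the tool goes at most 41.7 mm and 7.16 degrees, less where a joint would pass 70% of its speed; a pose out of reach is approached as far as the arm can. A call with a number of a shift or a turn outside -1 to 1 is refused whole. A call with a gripper value outside its range is refused whole. "gripper" is the finger opening in mm, from 0 to 88.1, set as the call begins (left out, the last holds). The fingers move at their own pace and stop on an object; "newtons" is the grip in N (left out, the last holds). Time passes only in rows, so rows that repeat a pose let the fingers close. It gives the time, the measured TCP pose, the force and the opening at its end, in the units of the state.
- get_state(): the state, without advancing time (a new reading comes with each control period).
- snapshot(name): name is "side" or "top" or "wrist"; returns the picture (480x640x3 uint8, red, green, blue); there is no depth.
- camera_model(name): a dict with "mtx" (3x3 intrinsics, pixels), "extrinsics" (4x4, takes a point from camera to world coordinates); the wrist camera has in their place "T_tool_cam" (4x4, takes a point from camera to tool coordinates, whose origin is the TCP and whose axes are the flange's). Camera axes: x right, y up, looking along -z (the intrinsics and any distortion apply to the point x, -y, -z); pixel columns grow to the right and rows downward; lengths in m; the calibration is good to about 2 mm. A picture is of the moment at which its call begins: read the wrist's pose just before it. camera_model takes no time and is no camera call.
- workorder.finish_job(): hands the job in, once; it reports no verdict.
Trained networks look in the newest picture that a camera, given by its name, has taken for a name from the list of things; names that differ only in an ending like _2 or _b are one class to them, and where a whole thing is asked for, a point or a joint stands for the part that bears it (a point fixed in the world has none). Each returns a list of dicts, best first, with "p" (0 to 1); they miss things now and then, are a little off and sometimes report something else, mostly with a low value. They report only what shows in the picture. A call takes as long as a camera call. They do not tell look-alikes from the thing itself.
- boxes_of(thing, camera): "rect" ([left, top, right, bottom] in pixels, round what is visible of it).
- mark_of(thing, camera): "pixel" ([row, column] in pixels: a listed point, or the origin of a listed thing).
The state is a dict: "clock": time; "q": joint angles; "qd": joint speeds; "joint_torque": joint torques, N m; "tool_pos": TCP position; "eef_rot": TCP orientation; "contact_force": force on the tool from outside, world axes, zero at the start; "moment": the same for the moment, N m; "opening": opening from 0.0 (shut) to 1.0 (fully open).
Only numpy, scipy, OpenCV 4.12 (cv2) and the standard library are available. Lean on these libraries where they do the work, as an engineer would, in place of code of your own. Each camera call takes 0.05 s, during which the arm holds its last target.

## Working session

There is one attempt and no reset: what is moved stays moved. The work goes in short steps, Python scripts to look and compute and a tool call to move; the robot and the scene stay as the last step left them, time stands still between calls to the robot, and variables do not carry over. Pictures are saved under pics/ and viewed, and the job is handed in when it is done.

Besides the shell and the picture viewer there is one more tool, called after "Call:" as name(argument=value, ...), one argument or row to a line, values as JSON. jog_arm: Moves the arm, as the interface text tells. Scaled input: -1 to 1 covers 75 cm each way for a shift and 2 rad each way for a turn. Its arguments: {"type":"object","properties":{"rows":{"type":"array"},"gripper":{"type":"number"},"newtons":{"type":"number"}},"required":["rows"]}

```bash
ls; mkdir -p pics
cat > h.py <<'E'
import numpy as np, cv2
from plant import *
E
python3 - <<'E'
from h import *
s=get_state(); print({k:np.round(v,3).tolist() for k,v in s.items()}, r.finger_overhang)
for n in ("top","side","wrist"):
    im=snapshot(n); cv2.imwrite(f"pics/{n}0.png",cv2.cvtColor(im,cv2.COLOR_RGB2BGR))
    m=camera_model(n); print(n,{k:np.round(v,4).tolist() if not isinstance(v,str) else v for k,v in m.items()})
    if n!="wrist":
        for t in ("spool_orange","spool_blue","spool_cream","front_lip","catch_hinge","back_stop","gutters"):
            try: print(t,[(np.round(d["pixel"],1).tolist(),round(d["p"],2)) for d in mark_of(t,n)[:4]])
            except Exception as e: print(t,e)
print(get_state()["clock"])
E
```

```text
pics
{'clock': 0.0, 'q': [1.346, 0.69, -0.195, 1.566, 0.157, 0.903, -0.215], 'qd': [-0.0, -0.001, 0.0, -0.002, 0.001, 0.001, -0.001], 'joint_torque': [0.001, -52.756, -1.267, -15.343, -0.053, 0.007, 0.0], 'tool_pos': [0.16, -0.604, 0.26], 'eef_rot': [0.992, 0.129, -0.0, -0.001], 'contact_force': [1.151, 0.854, 0.611], 'moment': [-0.004, 0.032, -0.005], 'opening': 1.001} 0.022
top {'mtx': [[540.2595, 0.0, 323.5457], [0.0, 540.2595, 251.7761], [0.0, 0.0, 1.0]], 'extrinsics': [[0.0258, 0.9935, -0.1113, 0.382], [-0.9994, 0.0282, 0.0194, 0.0], [0.0224, 0.1107, 0.9936, 1.5296], [0.0, 0.0, 0.0, 1.0]]}
spool_orange [([243.5, 257.2], 0.76), ([206.7, 451.1], 0.68), ([183.0, 213.3], 0.59), ([262.3, 219.1], 0.47)]
spool_blue [([264.2, 254.1], 0.85), ([253.8, 321.3], 0.65), ([243.5, 254.8], 0.57)]
spool_cream [([213.1, 266.7], 0.96)]
front_lip [([243.5, 255.6], 0.96), ([307.9, 146.8], 0.18)]
catch_hinge [([250.7, 292.8], 0.65)]
back_stop [([252.8, 320.0], 0.61)]
gutters [([238.3, 256.0], 0.65)]
side {'mtx': [[475.0139, 0.0, 320.2778], [0.0, 475.0139, 237.2523], [0.0, 0.0, 1.0]], 'extrinsics': [[-0.8559, 0.373, -0.3581, 0.1236], [-0.5171, -0.6075, 0.603, 0.6527], [0.0074, 0.7013, 0.7129, 0.8644], [0.0, 0.0, 0.0, 1.0]]}
spool_orange [([279.3, 264.4], 0.98), ([338.3, 253.4], 0.86), ([297.3, 170.0], 0.8), ([464.6, 244.2], 0.32)]
spool_blue [([298.1, 286.1], 0.57), ([171.4, 403.6], 0.23)]
spool_cream [([259.7, 236.8], 0.8), ([293.8, 255.7], 0.21)]
front_lip [([292.0, 254.2], 0.93)]
catch_hinge [([258.9, 293.5], 0.9)]
back_stop [([241.5, 312.3], 0.93)]
gutters [([293.9, 257.6], 0.57), ([169.1, 401.4], 0.23)]
wrist {'mtx': [[373.9997, 0.0, 320.3858], [0.0, 373.9997, 241.2646], [0.0, 0.0, 1.0]], 'T_tool_cam': [[0.0003, 0.9602, 0.2792, 0.0723], [1.0, -0.0006, 0.001, -0.0012], [0.0011, 0.2792, -0.9602, -0.1238], [0.0, 0.0, 0.0, 1.0]]}
0.85
```

View pics/top0.png

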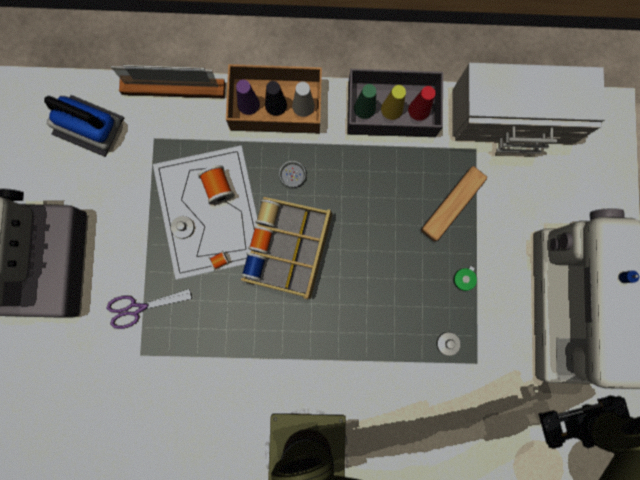

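View pics/side0.png

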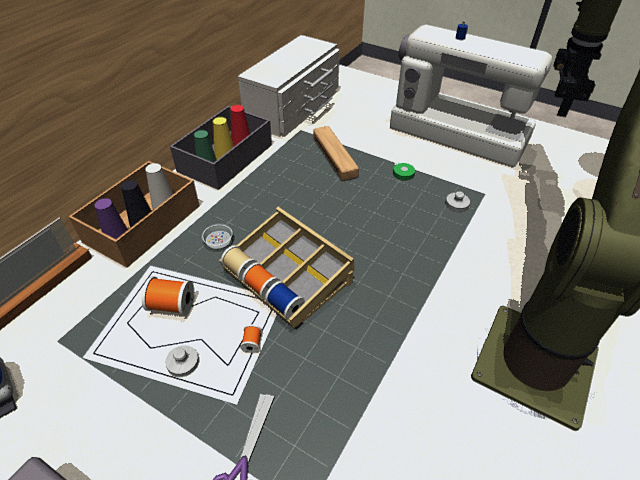

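Run:
```python
import cv2
a=cv2.imread("pics/top0.png")[150:340,170:370]; cv2.imwrite("pics/topc.png",cv2.resize(a,None,fx=3,fy=3,interpolation=cv2.INTER_CUBIC))
a=cv2.imread("pics/side0.png")[200:390,140:380]; cv2.imwrite("pics/sidec.png",cv2.resize(a,None,fx=3,fy=3,interpolation=cv2.INTER_CUBIC))
```

```text
(no output)
```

View pics/topc.png

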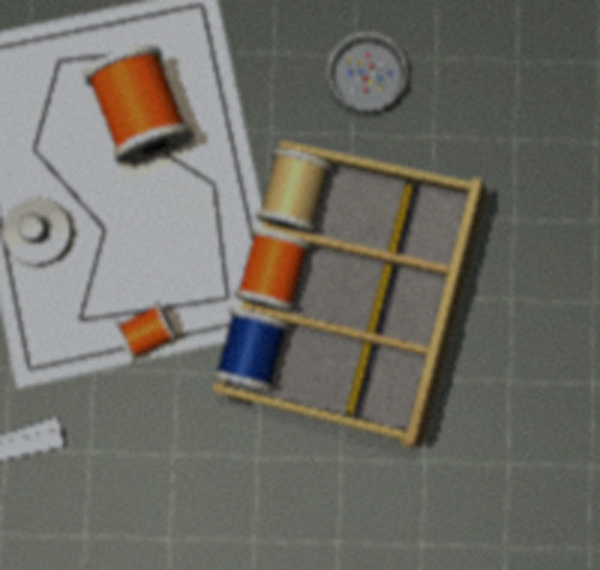

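View pics/sidec.png

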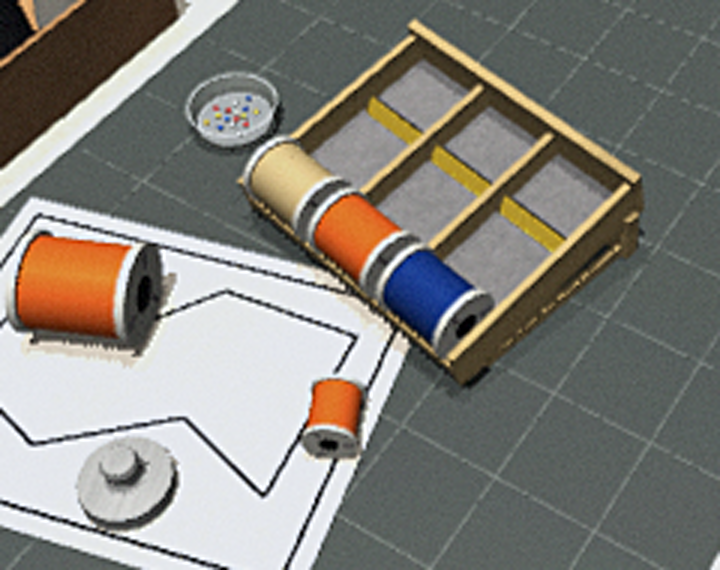

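```bash
cat >> h.py <<'E'
def proj(n,P):
    m=camera_model(n); E=np.linalg.inv(np.array(m["extrinsics"])); p=np.atleast_2d(P)@E[:3,:3].T+E[:3,3]
    K=np.array(m["mtx"]); return np.c_[K[0,0]*p[:,0]/-p[:,2]+K[0,2], K[1,1]*-p[:,1]/-p[:,2]+K[1,2]]
a=np.deg2rad(10)
def rackR(t):
    X=np.array([np.cos(t)*np.cos(a),np.sin(t)*np.cos(a),np.sin(a)]); Y=np.array([-np.sin(t),np.cos(t),0]); return np.c_[X,Y,np.cross(X,Y)]
def rack(par,P): return np.atleast_2d(P)/1000@rackR(par[2]).T+np.array([par[0],par[1],.017])
E
cat > fit.py <<'E'
from h import *
from scipy.optimize import least_squares
# rack point, cam, col,row
T=lambda u,v:(170+u/3,150+v/3); S=lambda u,v:(140+u/3,200+v/3)
obs=[((22,76,28),"top",(266.7,213.1)),((22,0,28),"top",(257.2,243.5)),((22,-76,28),"top",(254.1,264.2)),
((115,0,0),"top",(292.8,250.7)),((183,0,0),"top",(320,252.8)),
((22,0,28),"side",(264.4,279.3)),((22,76,28),"side",(236.8,259.7)),((22,-76,28),"side",(286.1,298.1)),((115,0,0),"side",(293.5,258.9)),((183,0,0),"side",(312.3,241.5)),((-2,0,10),"side",(254.2,292)),
((124,109,12),"top",T(409,184)),((124,-109,12),"top",T(353,413)),((124,109,12),"side",S(371,97)),((124,-109,12),"side",S(563,242))]
def res(p): return np.concatenate([proj(c,rack(p,P))[0]-q for P,c,q in obs])
f=least_squares(res,[.45,.1,-1.75],loss="soft_l1",f_scale=1.5)
print(f.x); 
for o,e in zip(obs,res(f.x).reshape(-1,2)): print(o[0],o[1],e.round(1))
np.save("rack.npy",f.x)
for n,off,c in (("top",(170,150),"topc"),("side",(140,200),"sidec")):
    im=cv2.imread(f"pics/{c}.png")
    for L in ([(115,-109,0),(115,109,0)],[(124,-109,12),(124,109,12)],[(183,-111,36),(183,111,36)],[(0,38,24),(183,38,24)],[(0,-38,24),(183,-38,24)],[(0,-117,28),(183,-117,28)],[(0,117,28),(183,117,28)],[(22,-32,28),(22,32,28)],[(-2,-111,10),(-2,111,10)]):
        q=((proj(n,rack(f.x,L))-off+.5)*3).astype(int); cv2.line(im,tuple(q[0].tolist()),tuple(q[1].tolist()),(255,0,255),1)
    cv2.imwrite(f"pics/{c}_fit.png",im)
E
python3 fit.py
```

```text
[ 0.57938463  0.16133735 -1.78252072]
(22, 76, 28) top [1.  0.5]
(22, 0, 28) top [ 3.7 -3.6]
(22, -76, 28) top [-0.1  2.4]
(115, 0, 0) top [ 2.1 -2. ]
(183, 0, 0) top [-1.6  1.1]
(22, 0, 28) side [-3.2  0.9]
(22, 76, 28) side [2.2 2.7]
(22, -76, 28) side [-1.1  1.2]
(115, 0, 0) side [-0.9  1.2]
(183, 0, 0) side [0.2 0.1]
(-2, 0, 10) side [ 0.9 -0.3]
(124, 109, 12) top [ 0.3 -0.5]
(124, -109, 12) top [-0.1 -0.5]
(124, 109, 12) side [-0.7 -0.5]
(124, -109, 12) side [ 1.5 -0.8]
```

```bash
python3 -c "
import cv2,numpy as np
a=cv2.imread('pics/topc_fit.png');b=cv2.imread('pics/sidec_fit.png')
cv2.imwrite('pics/fa.png',a)"
```

```text
(no output)
```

View pics/topc_fit.png

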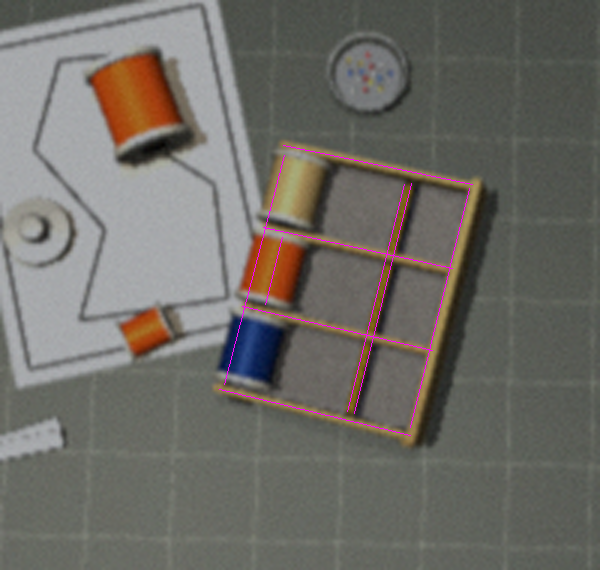

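View pics/sidec_fit.png

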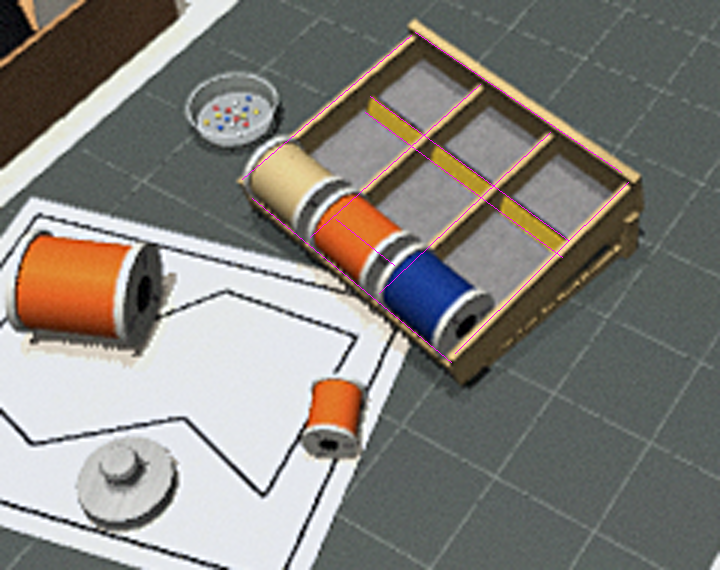

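Orange candidates in the top view, as (column, row):
- large spool on the paper, (215,184): too big
- small spool on the paper, (219,261): too small
- spool in the middle gutter, (260,239), lying between cream (268,212) and blue (254,265): right size and against the lip

I choose the middle-gutter spool. The crop above confirms it, and the rack fit lies on the drawn edges.

```bash
cat >> h.py <<'E'
from scipy.spatial.transform import Rotation as Ro
def target(face_h, clear=19, y=0.0, half=9):
    """TCP world for leading face at horizontal uphill dist face_h mm, tip 'clear' mm above floor (perp.) at leading edge"""
    p=np.load("rack.npy"); u=np.array([np.cos(p[2]),np.sin(p[2])]); v=np.array([-u[1],u[0]])
    xy=p[:2]+u*(face_h-half)/1000+v*y/1000
    z=.017+(face_h*np.tan(a)+clear/np.cos(a))/1000+r.finger_overhang
    return np.array([*xy,z])
def delta(w):
    s=get_state(); R=Ro.from_quat(s["eef_rot"]); return R.inv().apply(w-np.array(s["tool_pos"]))/.75
def yawturn():
    s=get_state(); X=Ro.from_quat(s["eef_rot"]).as_matrix()[:,0]; p=np.load("rack.npy")
    d=p[2]+np.pi-np.arctan2(X[1],X[0]); d=(d+np.pi)%(2*np.pi)-np.pi
    return -d/2
E
python3 - <<'E'
from h import *
for nm,w in (("via",[.52,-.35,.28]),("above",target(-30)+[0,0,.1]),("start",target(-30)),("contact",target(22*.985-28*.174-25)),("end",target(122.8))):
    print(nm,np.round(w,4),delta(np.array(w)).round(4))
print(yawturn())
E
```

```text
via [ 0.52 -0.35  0.28] [ 0.5508 -0.2048 -0.0257]
above [0.5876 0.1995 0.153 ] [ 0.8254 -0.89    0.1435]
start [0.5876 0.1995 0.053 ] [ 0.8254 -0.89    0.2769]
contact [0.583  0.1782 0.0568] [ 0.8122 -0.8641  0.2718]
end [0.5555 0.0501 0.0799] [ 0.733  -0.7084  0.241 ]
-0.5501279160165904
```

Call:
jog_arm(
  rows=[
    [[0.55, -0.2, -0.03], -0.3],
    [[0.55, -0.2, -0.03], -0.55],
    [[0.55, -0.2, -0.03], -0.55],
    [[0.55, -0.2, -0.03], -0.55],
    [[0.55, -0.2, -0.03], -0.55],
    [[0.55, -0.2, -0.03], -0.55],
    [[0.55, -0.2, -0.03], -0.55],
    [[0.55, -0.2, -0.03], -0.55],
    [[0.55, -0.2, -0.03], -0.55],
    [[0.55, -0.2, -0.03], -0.55],
    [[0.82, -0.88, 0.0], -0.55],
    [[0.82, -0.88, 0.0], -0.55],
    [[0.82, -0.88, 0.0], -0.55],
    [[0.82, -0.88, 0.0], -0.55],
    [[0.82, -0.88, 0.0], -0.55],
    [[0.82, -0.88, 0.0], -0.55],
    [[0.82, -0.88, 0.0], -0.55],
    [[0.82, -0.88, 0.0], -0.55],
    [[0.82, -0.88, 0.0], -0.55],
    [[0.82, -0.88, 0.0], -0.55],
  ],
  gripper=0,
)

```text
clock: 2.52
tool_pos: [0.5637, 0.047, 0.2664]
eef_rot: [0.778, 0.628, 0.0, 0.0]
contact_force: [0.8, -0.3, -0.3]
opening: 0.001
```

Run:
```python
from h import *
print(get_state()["q"].round(3) if hasattr(get_state()["q"],'round') else get_state()["q"]); print(delta(target(-30)+[0,0,.05]).round(4),yawturn())
```

```text
[ 0.1    0.627 -0.445  1.734  0.341  0.857 -0.709]
[ 0.2055 -0.0118  0.2179] -0.0002560261796316077
```

Call:
jog_arm(
  rows=[
    [[0.195, -0.012, 0.05], 0],
    [[0.195, -0.012, 0.1], 0],
    [[0.195, -0.012, 0.15], 0],
    [[0.195, -0.012, 0.215], 0],
    [[0.195, -0.012, 0.215], 0],
    [[0.195, -0.012, 0.215], 0],
    [[0.195, -0.012, 0.215], 0],
    [[0.195, -0.012, 0.215], 0],
  ],
)

```text
clock: 3.18
tool_pos: [0.585, 0.19, 0.1044]
eef_rot: [0.778, 0.629, -0.001, -0.0]
contact_force: [1.2, -0.7, 0.3]
opening: 0.002
```

Run:
```python
from h import *
s=get_state()
for n in ("side","wrist"):
    im=snapshot(n); im=cv2.cvtColor(im,cv2.COLOR_RGB2BGR)
    if n=="side": im=cv2.resize(im[180:380,120:386],None,fx=3,fy=3)
    cv2.imwrite(f"pics/{n}1.png",im)
print(s["tool_pos"],delta(target(-20)).round(4),yawturn(),s["contact_force"])
# wrist projections
m=camera_model("wrist"); T=np.eye(4);T[:3,:3]=Ro.from_quat(s["eef_rot"]).as_matrix();T[:3,3]=s["tool_pos"]
E=np.linalg.inv(T@np.array(m["T_tool_cam"])); p=np.load("rack.npy"); K=m["mtx"]
im=cv2.imread("pics/wrist1.png")
for L in ([(124,-33,12),(124,33,12)],[(115,-33,0),(115,33,0)],[(0,38,24),(183,38,24)],[(0,-38,24),(183,-38,24)],[(0,-117,28),(183,-117,28)],[(183,-111,36),(183,111,36)],[(-4,-111,10),(-4,111,10)]):
    c=rack(p,L)@E[:3,:3].T+E[:3,3]; q=[(int(K[0][0]*k[0]/-k[2]+K[0][2]),int(K[1][1]*k[1]/k[2]+K[1][2])) for k in c]
    cv2.line(im,q[0],q[1],(255,0,255),1)
cv2.imwrite("pics/wrist1f.png",im)
```

```text
[0.58497159 0.19003103 0.10438158] [ 0.0004 -0.0021  0.0692] -0.000872861655531576 [ 1.17418373 -0.6732318   0.26946999]
```

View pics/side1.png

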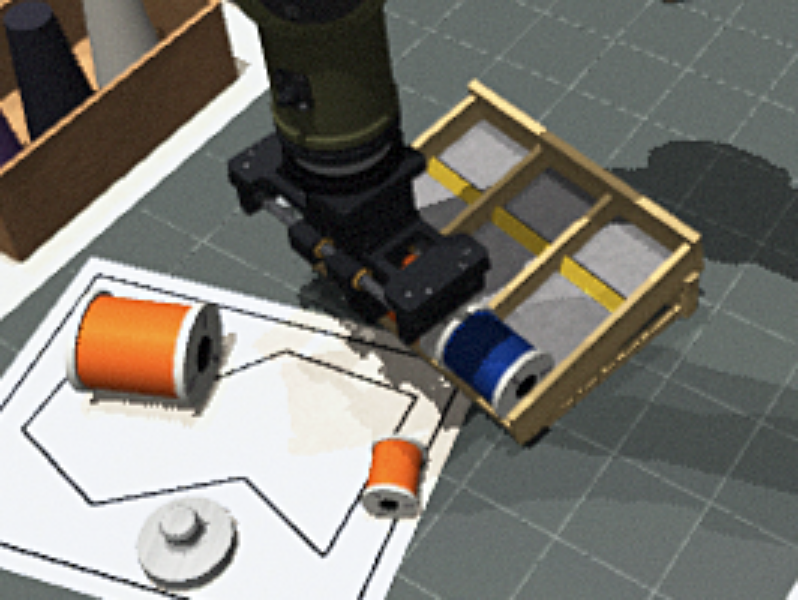

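View pics/wrist1f.png

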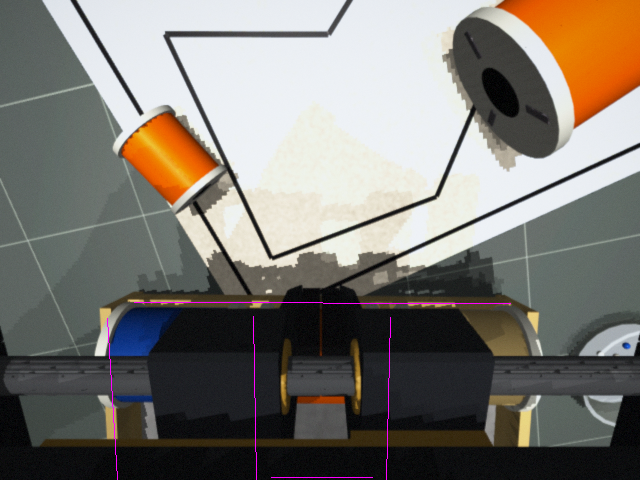

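The overlay lies on the lip and walls, and the finger is centred on the middle gutter (column 321 against 322). Descending behind the lip.

Call:
jog_arm(
  rows=[
    [[0, -0.002, 0.02], 0],
    [[0, -0.002, 0.04], 0],
    [[0, -0.002, 0.06], 0],
    [[0, -0.002, 0.069], 0],
    [[0, -0.002, 0.069], 0],
    [[0, -0.002, 0.069], 0],
  ],
)

```text
clock: 3.78
tool_pos: [0.585, 0.1898, 0.0546]
eef_rot: [0.778, 0.628, 0.001, 0.0]
contact_force: [0.1, -0.9, 0.4]
opening: 0.007
```

Run:
```python
from h import *
print(delta(target(-20)).round(4),delta(target(-8)).round(4),delta(target(122.8)).round(4),get_state()["contact_force"])
```

```text
[ 0.      0.0006 -0.0002] [-0.016   0.0006 -0.003 ] [-0.1904  0.0009 -0.0339] [ 0.11793628 -0.87958237  0.38804032]
```

Call:
jog_arm(
  rows=[
    [[-0.005, 0, -0.0009], 0],
    [[-0.01, 0, -0.0018], 0],
    [[-0.014, 0, -0.0025], 0],
    [[-0.017, 0, -0.003], 0],
    [[-0.02, 0, -0.0036], 0],
    [[-0.023, 0, -0.0041], 0],
    [[-0.027, 0, -0.0048], 0],
    [[-0.031, 0, -0.0055], 0],
    [[-0.035, 0, -0.0062], 0],
    [[-0.039, 0, -0.007], 0],
    [[-0.043, 0, -0.0077], 0],
    [[-0.047, 0, -0.0084], 0],
    [[-0.051, 0, -0.0091], 0],
    [[-0.055, 0, -0.0098], 0],
    [[-0.059, 0, -0.0105], 0],
    [[-0.063, 0, -0.0112], 0],
    [[-0.066, 0, -0.0117], 0],
    [[-0.068, 0, -0.0121], 0],
    [[-0.07, 0, -0.0125], 0],
    [[-0.07, 0, -0.0125], 0],
  ],
)

```text
clock: 5.45
tool_pos: [0.573, 0.1385, 0.0627]
eef_rot: [0.778, 0.628, -0.0, 0.0]
contact_force: [-0.0, 0.4, -0.4]
opening: 0.006
```

Run:
```python
from h import *
print(delta(target(122.8)).round(4),get_state()["contact_force"])
for n in ("side","top"):
    im=cv2.cvtColor(snapshot(n),cv2.COLOR_RGB2BGR)
    im=cv2.resize(im[200:360,180:380] if n=="side" else im[180:320,220:360],None,fx=3,fy=3)
    cv2.imwrite(f"pics/{n}2.png",im)
```

```text
[-0.1201  0.002  -0.0229] [-0.03294253  0.3696063  -0.43457524]
```

View pics/side2.png

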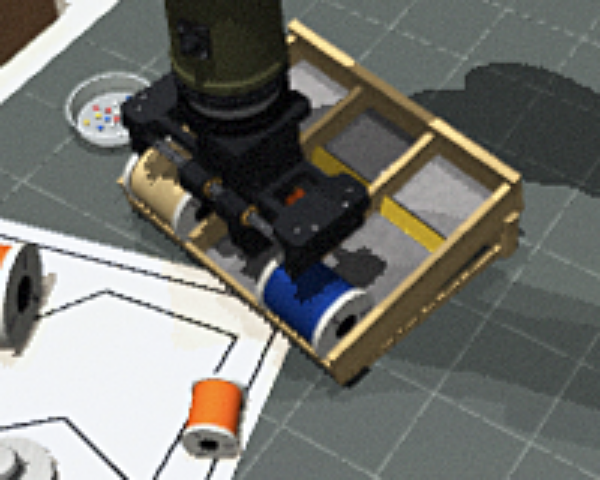

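View pics/top2.png

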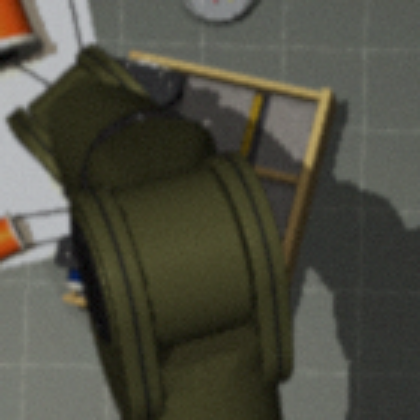

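The middle gutter is empty behind the finger and orange shows ahead of it, so the spool is rolling. Continuing.

Call:
jog_arm(
  rows=[
    [[-0.004, 0, -0.001], 0],
    [[-0.009, 0.0005, -0.002], 0],
    [[-0.015, 0.0005, -0.0035], 0],
    [[-0.021, 0.001, -0.005], 0],
    [[-0.027, 0.001, -0.006], 0],
    [[-0.033, 0.001, -0.007], 0],
    [[-0.039, 0.0015, -0.008], 0],
    [[-0.045, 0.0015, -0.009], 0],
    [[-0.051, 0.0015, -0.01], 0],
    [[-0.057, 0.0015, -0.011], 0],
    [[-0.063, 0.0015, -0.012], 0],
    [[-0.069, 0.0015, -0.0132], 0],
    [[-0.075, 0.0015, -0.0144], 0],
    [[-0.081, 0.0015, -0.0156], 0],
    [[-0.087, 0.0015, -0.0167], 0],
    [[-0.093, 0.0015, -0.0178], 0],
    [[-0.099, 0.0015, -0.0189], 0],
    [[-0.104, 0.0015, -0.0199], 0],
    [[-0.107, 0.0015, -0.0205], 0],
    [[-0.108, 0.0015, -0.0207], 0],
  ],
)

```text
clock: 7.22
tool_pos: [0.5569, 0.0585, 0.0782]
eef_rot: [0.778, 0.628, -0.0, 0.0]
contact_force: [-0.7, -0.1, -0.2]
opening: 0.002
```

```bash
cat > look.py <<'E'
from h import *
import sys
k=sys.argv[1]
print(delta(target(122.8)).round(4),get_state()["contact_force"],get_state()["moment"])
im=cv2.cvtColor(snapshot("side"),cv2.COLOR_RGB2BGR)
cv2.imwrite(f"pics/side{k}.png",cv2.resize(im[200:340,210:370],None,fx=4,fy=4,interpolation=cv2.INTER_CUBIC))
E
python3 look.py 3
```

```text
[-0.0114  0.0006 -0.0024] [-0.66863659 -0.08504667 -0.20317207] [ 6.62058790e-05 -8.00694545e-02 -7.34161452e-03]
```

View pics/side3.png

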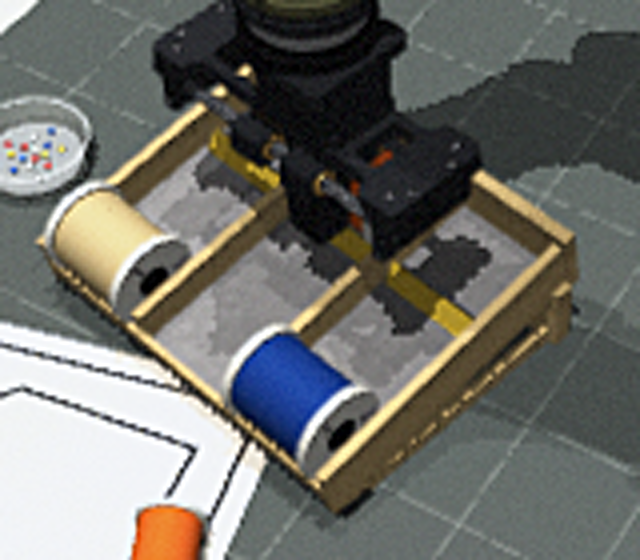

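Call:
jog_arm(
  rows=[
    [[-0.002, 0, -0.0004], 0],
    [[-0.004, 0, -0.0008], 0],
    [[-0.006, 0, -0.0012], 0],
    [[-0.0075, 0, -0.0016], 0],
    [[-0.009, 0, -0.002], 0],
    [[-0.01, 0, -0.0022], 0],
    [[-0.011, 0, -0.0024], 0],
    [[-0.011, 0, -0.0024], 0],
    [[-0.011, 0, -0.0024], 0],
  ],
)

```text
clock: 8.02
tool_pos: [0.5553, 0.0513, 0.08]
eef_rot: [0.778, 0.628, -0.0, 0.0]
contact_force: [0.1, 1.1, -0.4]
opening: 0.004
```

```bash
python3 look.py 4
```

```text
[-0.0015  0.0005  0.    ] [ 0.11218597  1.05134142 -0.39864802] [ 0.04576008 -0.14699181 -0.03022386]
```

View pics/side4.png

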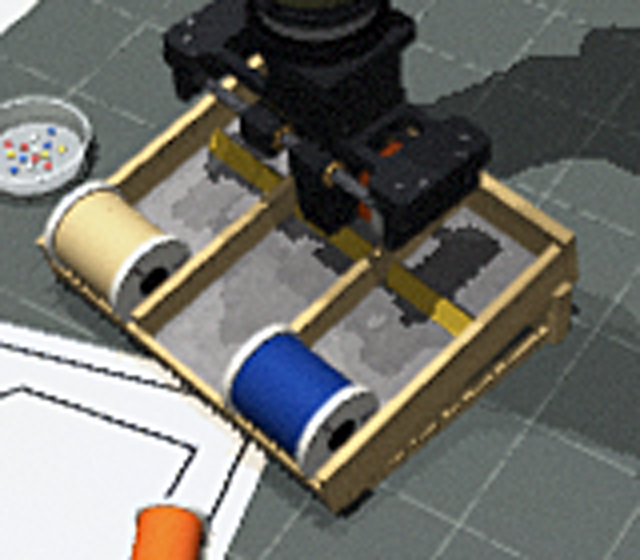

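Catch up in the middle gutter, it seems. Press on gently until the stop is felt.

Call:
jog_arm(
  rows=[
    [[-0.001, 0, -0.0002], 0],
    [[-0.002, 0, -0.0004], 0],
    [[-0.003, 0, -0.0006], 0],
    [[-0.003, 0, -0.0006], 0],
    [[-0.003, 0, -0.0006], 0],
  ],
)

```text
clock: 8.48
tool_pos: [0.5555, 0.0504, 0.0806]
eef_rot: [0.778, 0.629, 0.001, -0.0]
contact_force: [1.7, 4.2, -1.3]
opening: 0.008
```

Call:
jog_arm(
  rows=[
    [[-0.001, 0, -0.0002], 0],
    [[-0.002, 0, -0.0004], 0],
    [[-0.002, 0, -0.0004], 0],
    [[-0.002, 0, -0.0004], 0],
  ],
)

```text
clock: 8.82
tool_pos: [0.5555, 0.0503, 0.081]
eef_rot: [0.777, 0.629, 0.002, -0.001]
contact_force: [2.1, 6.2, -0.8]
opening: 0.006
```

```bash
python3 look.py 5
```

```text
[-0.0003  0.0001  0.0014] [ 2.0939131   6.15485343 -0.7847697 ] [ 1.36740077 -0.460959   -0.10321675]
```

View pics/side5.png

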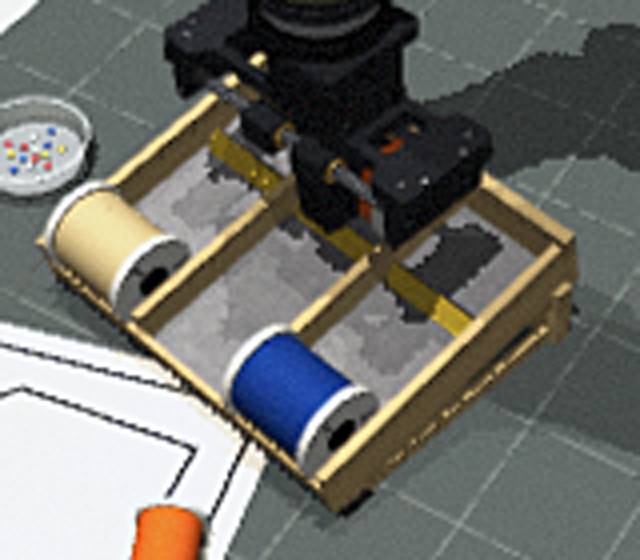

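Hard stop: force rises from 4 to 6 N while the position stays pinned within 1 mm of the predicted end. Drawing back slowly.

Call:
jog_arm(
  rows=[
    [[0.002, 0, 0.0003], 0],
    [[0.004, 0, 0.0006], 0],
    [[0.006, 0, 0.0009], 0],
    [[0.007, 0, 0.0011], 0],
    [[0.008, 0, 0.0013], 0],
    [[0.009, 0, 0.0014], 0],
    [[0.01, 0, 0.0016], 0],
    [[0.011, 0, 0.0018], 0],
    [[0.012, 0, 0.002], 0],
    [[0.013, 0, 0.002], 0],
    [[0.014, 0, 0.002], 0],
    [[0.015, 0, 0.002], 0],
    [[0.017, 0, 0.002], 0],
    [[0.019, 0, 0.002], 0],
    [[0.022, 0, 0.002], 0],
    [[0.027, 0, 0.002], 0],
    [[0.035, 0, 0.002], 0],
    [[0.045, 0, 0.002], 0],
    [[0.055, 0, 0.002], 0],
    [[0.055, 0, 0.002], 0],
  ],
)

```text
clock: 10.53
tool_pos: [0.5638, 0.0913, 0.0794]
eef_rot: [0.777, 0.629, 0.001, -0.001]
contact_force: [-0.4, 0.2, 0.2]
opening: 0.003
```

```bash
python3 look.py 6
```

```text
[-0.0561  0.0006 -0.0009] [-0.38878004  0.21005463  0.16615263] [-0.00182765 -0.05911201  0.02184534]
```

View pics/side6.png

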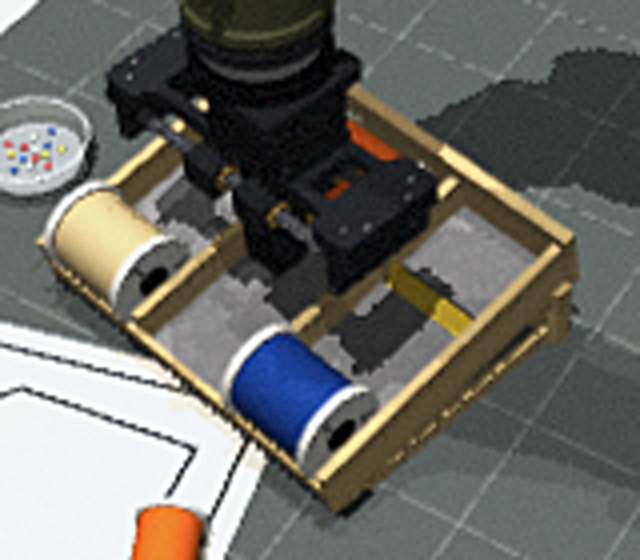

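Call:
jog_arm(
  rows=[
    [[0, 0, -0.02], 0],
    [[0, 0, -0.05], 0],
    [[0, 0, -0.1], 0],
    [[0, 0, -0.15], 0],
    [[0, 0, -0.2], 0],
    [[0.05, 0, -0.25], 0],
    [[0.1, 0, -0.27], 0],
    [[0.15, 0, -0.27], 0],
    [[0.2, 0, -0.27], 0],
    [[0.25, 0, -0.27], 0],
    [[0.25, 0, -0.27], 0],
    [[0.25, 0, -0.27], 0],
    [[0.25, 0, -0.27], 0],
  ],
)

```text
clock: 11.67
tool_pos: [0.6025, 0.2703, 0.2811]
eef_rot: [0.778, 0.628, -0.001, 0.001]
contact_force: [0.0, -1.4, -0.6]
opening: 0.005
```

```bash
python3 look.py 7
python3 - <<'E'
from h import *
im=cv2.cvtColor(snapshot("top"),cv2.COLOR_RGB2BGR); cv2.imwrite("pics/top7.png",im)
p=np.load("rack.npy")
for n in("side","top"): print(n,proj(n,rack(p,[(147,0,28),(155,0,28)])).round(1).tolist(),[(np.round(d["pixel"][::-1],1).tolist(),round(d["p"],2)) for d in mark_of("spool_orange",n)])
E
```

```text
[-0.2997  0.0006  0.2689] [ 0.00981137 -1.43211067 -0.63160796] [-0.07732399 -0.03867865  0.01431848]
side [[300.4, 244.3], [302.8, 242.1]] [([300.4, 243.2], 0.89), ([165.0, 296.0], 0.85), ([248.1, 337.1], 0.72)]
top [[304.1, 249.6], [306.9, 250.2]] [([212.1, 185.4], 0.95), ([301.6, 249.2], 0.79)]
```

View pics/side7.png

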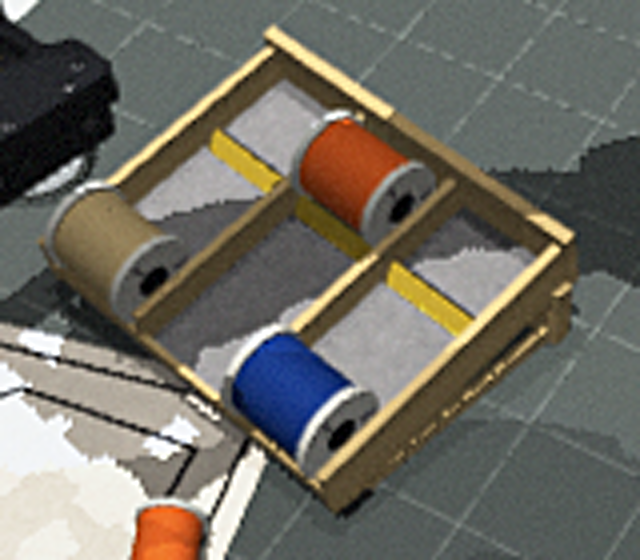

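View pics/top7.png

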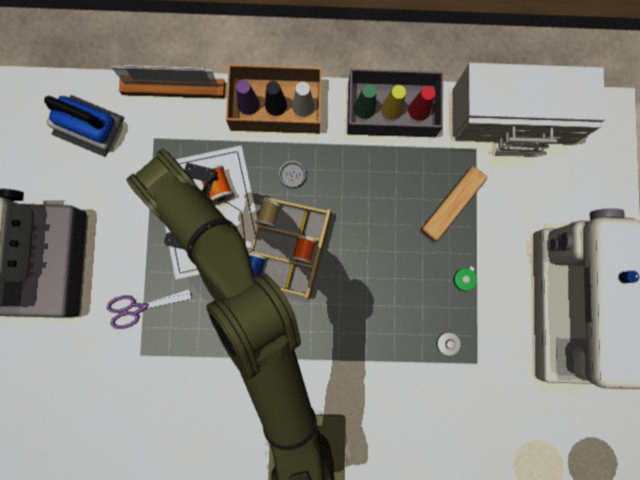

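The side view shows the orange spool resting behind the raised yellow catch, which runs in line with its neighbours. The spool is at (300,243), and the prediction for x = 147 mm was (300,244). The blue and cream spools are still at the low end and the hand is clear. Handing in.

```bash
python3 -c "
from plant import *
print(workorder.finish_job())"
```

```text
the job is handed in; nothing more can be done
None
```

The orange spool is parked behind the raised yellow catch in the middle gutter, and the job is handed in at about 12 s of the 38 s allowed.

**What I did:** With closed fingers I rolled it up the gutter until it met the back stop. The force rose to about 6 N with the finger pinned within 1 mm of where the stop was expected. I then drew the finger back slowly along the slope, lifted and moved the hand clear.

**Last checks:**
- **Spool position:** the side camera has the spool at pixel (300.4, 243.2); resting on the catch at x = 147 mm would put it at (300.4, 244.3). The top camera reads about 2.5 pixels (roughly 7 mm) to the low side of that. The network's earlier top-view reading of this spool was off by a similar amount, so I trusted the side view.
- **Catch:** it looks fully up in the side view, in line with the neighbouring catches.
- **Other things:** the blue and cream spools are still at the low end and everything else I could see is where it was. In the last top view the arm hid one pattern weight and the small orange spool on the paper. The hand never went down near either, and part of the small spool shows unmoved in the side view.

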